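# Put the dye tin away in the paddle-latched chest

### The arm

A 7-joint arm with a two-finger parallel gripper is mounted at the origin on the work surface. World frame = base frame: x ahead of the robot, y to its left, z up, the work surface at z = 0. Lengths are in m, angles in rad, forces in N, time in s.
With the tool pointing down it reaches from about 0.4 to 0.85 m from the base axis. Payload 10.4 kg.
Tool frame: the origin (TCP) lies at the very end of the fingers, on their centre line; the grasp point (between the pads) lies manip.hold_point_z behind it (manip.hold_point_z is the distance from the TCP to the grasp point, in m); z points along the fingers, y is the direction in which the jaws open and shut (so a half turn about z gives the same grasp; the last joint's range is limited). The gripper opens to 85 mm and grips with 20 to 120 N. Pads are 22 mm wide; open, the fingers measure 114 mm over their backs; the gripper's body (76 mm by 85 mm) begins 54 mm behind the grasp point. The pads swing forward as they close: fully open they stand 13 mm farther back than shut.
Start: joints at [-1.225, 0.332, -0.065, 1.46, 0.022, 1.35, -0.088], TCP at [0.225, 0.583, 0.194] pointing down, gripper open.
Joint ranges: [-2.6, 2.6], [-0.5, 2.12], [-1.47, 1.34], [0.16, 2.42], [-1.27, 4.41], [0.06, 2.06], [-2.6, 2.6]. Speed limits (rad/s): [2.22, 2.22, 2.79, 2.79, 3.14, 3.14, 3.14].

### API

Orientations are given as a unit quaternion [x, y, z, w].
In Python, from workcell import manip gives the robot as it stands.
- The arm moves only by the tool jog_arm, never from a script. Its arguments are lists of equal length, an entry for each row: "translation": the shift along the world's x, y, z in mm, a list of three; "turn": the turn about the world's z in degrees. In form: {"translation": [[x, y, z], ...], "turn": [turn, ...]}. A call has 1 to 12 rows; each row is the pose to reach, as a shift and turn from the pose measured when the call began; what a row does not reach only later rows make up. A row lasts 1/12 s, in which the tool goes at most 41.7 mm and 7.16 degrees, less where a joint would pass 70% of its speed; a pose out of reach is approached as far as the arm can. A call with a gripper value outside its range is refused whole. "grip" is the finger opening in mm, from 0 to 85.4, set as the call begins (left out, the last holds). The fingers move at their own pace and stop on an object; "grip_force" is the grip in N (left out, the last holds). Time passes only in rows, so rows that repeat a pose let the fingers close. It gives the time, the measured TCP pose, the force and the opening at its end, in the units of the state.
- manip.get_obs(): the state, without advancing time (a new reading comes with each control period).
- manip.camera(name): name is "side" or "top"; returns a dict with "frame" (400x640x3 uint8, red, green, blue), "mtx" (3x3 intrinsics, pixels), "pose" (4x4, takes a point from camera to world coordinates). Camera axes: x right, y down, z forward; pixel columns grow to the right and rows downward; lengths in m; the calibration is good to about 2 mm. A picture is of the moment at which its call begins. There is no depth.
- manip.hand_in(): hands the job in, once; it reports no verdict.
Trained networks look in a picture, given as the dict that the camera call returned (one of the last four; its "shot" number tells which), for a name from the list of things; names that differ only in an ending like _2 or _b are one class to them, and where a whole thing is asked for, a point or a joint stands for the part that bears it (a point fixed in the world has none). Each returns a list of dicts, best first, with "confidence" (0 to 1); they miss things now and then, are a little off and sometimes report something else, mostly with a low value. They report only what shows in the picture. A call takes as long as a camera call. They do not tell look-alikes from the thing itself.
- manip.outline_of(picture, label): "mask" (400x640 bool, what is visible of it) and "extent" ([left, top, right, bottom] in pixels, round what is visible of it).
- manip.pinpoint(picture, label): "at" ([column, row] in pixels: a listed point, or the origin of a listed thing).
The state is a dict: "clock": time; "joint_pos": joint angles; "joint_velocities": joint speeds; "tau": joint torques, N m; "position": TCP position; "ee_rot": TCP orientation; "ft_force": force on the tool from outside, world axes, zero at the start; "torque": the same for the moment, N m; "grip_width": opening from 0.0 (shut) to 1.0 (fully open).
Only numpy, scipy, OpenCV 4.12 (cv2) and the standard library are available. Lean on these libraries where they do the work, as an engineer would, in place of code of your own. Each camera call takes 0.05 s, during which the arm holds its last target. There are 200 camera calls.

### The job

Put the short tin from the tray away in the aluminium chest: lift the paddle in its lid to draw the catch, swing the lid right back until it rests on its stop, then set the tin down upright on a free part of the chest's floor, without dropping it. Keep the tin upright all the way, leave the lid standing open, and do not disturb the jars, the tall tin or the box inside the chest.

Things in the scene. Friction and masses are not known exactly. Their poses are not given: they have to be found in the camera images.
- chest: Aluminium chest, fixed, 210 deep (its x) x 320 wide (its y) x 130 high without the lid; origin at the centre of its underside, z up. Lid hinged along its +x (far) side; its -x side faces the robot. Walls and floor 4 thick: inside floor at z = 4 mm, inside half-depth 101, half-width 156. A keeper 50 wide sticks 12 mm inward from the middle of the front wall at z = 105 to 108.
- lid (a joint): Angle of the chest's lid (rad): 0 shut, grows as it opens upward, stop at 1.75 (leaning 10 degrees back past upright). Stiff friction hinge (0.6 N m): the lid stays at whatever angle it is left. About 0.5 kg. Its plate is 10 thick, 320 wide, and reaches 210 mm from the hinge line.
- lid_hinge (a point): Middle of the lid's hinge line (along the chest's y): 105 mm to +x of the chest's centre, 130 mm above its underside. The frame turns with the lid; lid shut, its axes are the chest's. The lid plate spans x = -210 to 0, z = 0 to 10 mm in it. The latch's pan and housing hang from the plate's inner side, down to z = -36, within x = -205 to -83, y = -62 to 62 mm.
- lid_edge (a point): Middle of the lid's front (free) lower edge, 210 mm from the hinge line; turns with the lid.
- paddle (a joint): Angle of the steel paddle relative to the lid (rad): 0 lying flush in its pan, grows as its front lip is lifted, stop at 0.85. A light spring returns it (0.06 N m at 0, 0.23 N m at the stop). A hidden pawl holds the lid shut until the paddle is past about 0.55; it stays free while the paddle is held up, and once the lid is open by some 0.2 rad the paddle may be let go.
- paddle_pivot (a point): Middle of the paddle's pivot axis (along the chest's y); in the lid_hinge frame at x = -102, z = 4 mm. The paddle lies in an open-topped steel pan let into the lid: x = -195 to -85, y = -60 to 60 mm in the lid_hinge frame, its floor 22 mm below the lid's top face.
- paddle_grip (a point): Middle of the raised grip bar (lip) along the paddle's front end: 44 long (chest's y), 12 thick (x), its top 10 mm above this point and 18 mm above the lid's top face. Flush, this point is 54 mm to -x of the pivot and 14 mm above it, 148 mm above the table. The pan leaves 38 mm free beyond each end of the bar and 33 mm in front of it, to a floor 30 mm below this point.
- tin: The short tin to put away: closed steel tin with knurled screw cap, 62 diameter, 74 high (straight sides to 60 mm up, cap 55 diameter above); origin at the centre of its underside, z up. 0.2 to 0.42 kg. It stands on the tray among the others.
- tall_tin: Bystander: tin of the same make, 62 diameter, 100 high, on the tray; origin at the centre of its underside.
- jar_a: Bystander: open glass jar, 68 diameter, 98 high, on the tray; origin at the centre of its underside.
- jar_b: Bystander: open glass jar, 68 diameter, 98 high, on the tray; origin at the centre of its underside.
- jar_c: Bystander: open glass jar, 68 diameter, 80 high, on the tray; origin at the centre of its underside.
- brush_box: Bystander: wooden brush box, 134 (its x, along the chest's depth) x 74 (its y) x 50 high, standing on the chest's floor under the lid, to the left or right or near the middle; origin at the centre of its underside.
- tray: White plastic tray, fixed, 220 (x) x 300 (y), floor 6 mm thick, rim 16 mm high; origin at the centre of its underside. Chest and tray may be on either side of the table.
There are look-alikes about, which are no part of the job. Leave any green or yellow look-alike of the tin alone.

How it is judged:
On the way, in this order (a step that is already met when the one before it is completed fails the run):
1. the paddle is lifted with the lid still shut, drawing the pawl (value of joint paddle above 0.5 rad and value of joint lid below 0.12 rad), for 0.02 s.
2. the lid is swung right back to its stop (value of joint lid above 1.6 rad), for 0.2 s.
3. the tin is set down on the chest's floor while still held (not dropped) (z of tin in the frame of chest below 0.01 m and x of tin in the frame of chest between -0.08 and 0.08 m and y of tin in the frame of chest between -0.135 and 0.135 m and contact force between the fingers and tin above 0.5 N), for 0.02 s.
At the end, for the whole second after the job is handed in: The lid stands open beyond 1.6 rad with the paddle back in its pan; the tin stands upright (within 0.1 rad) and at rest on the chest's floor, inside the walls, not on the brush box (underside within 5 mm of the floor); the brush box lies flat (value of joint lid above 1.6 rad and value of joint paddle below 0.15 rad and x of tin in the frame of chest between -0.08 and 0.08 m and y of tin in the frame of chest between -0.135 and 0.135 m and z of tin in the frame of chest below 0.009 m and angle between each of tin, brush_box's own z axis and vertical below 0.1 rad and linear speed of tin below 0.02 m/s); the robot touches nothing.
It fails at once if the tin is tipped by more than 0.6 rad (angle between tin's own z axis and vertical above 0.6 rad).
It fails at once if the tall tin is knocked over or shoved more than 30 mm (angle between tall_tin's own z axis and vertical above 0.5 rad or distance of tall_tin from where it was at the start of the episode above 0.03 m).
It fails at once if a jar is knocked over or shoved more than 30 mm (angle between any of jar_a, jar_b, jar_c's own z axis and vertical above 0.5 rad or distance of any of jar_a, jar_b, jar_c from where it was at the start of the episode above 0.03 m).
It fails at once if the brush box is shoved more than 30 mm or lifted (distance of brush_box from where it was at the start of the episode above 0.03 m).
It also fails if it takes over 69 s, if anything falls off the work surface, if the arm or the gripper's body presses on something with over 40 N, if the wrist force passes 120 N, or if a joint passes its speed limit or range.

## Working session

There is one attempt and no reset: what is moved stays moved. The work goes in short steps, Python scripts to look and compute and a tool call to move; the robot and the scene stay as the last step left them, time stands still between calls to the robot, and variables do not carry over. Pictures are saved under pics/ and viewed, about 8 in all and at most 12, crops included, and the job is handed in when it is done.

Besides the shell and the picture viewer there is one more tool, called in YAML: its name, and indented under it one key for each argument. jog_arm: Moves the arm, as the interface text tells. Its arguments: {"type":"object","properties":{"translation":{"type":"array"},"turn":{"type":"array"},"grip":{"type":"number"},"grip_force":{"type":"number"}},"required":["translation","turn"]}

```bash
mkdir -p pics; cat > h.py <<'E'
import numpy as np, cv2
from workcell import manip
def ray(c,px):
    d=np.linalg.inv(c["mtx"])@np.array([px[0],px[1],1.]); P=np.array(c["pose"]); return P[:3,3],P[:3,:3]@d
def atz(c,px,z):
    o,d=ray(c,px); return o+d*(z-o[2])/d[2]
def proj(c,p):
    P=np.linalg.inv(np.array(c["pose"])); q=P[:3,:3]@np.array(p)+P[:3,3]; q=np.array(c["mtx"])@q; return q[:2]/q[2]
def tri(cs,pxs):
    A=np.zeros((3,3));b=np.zeros(3)
    for c,p in zip(cs,pxs):
        o,d=ray(c,p); d/=np.linalg.norm(d); M=np.eye(3)-np.outer(d,d);A+=M;b+=M@o
    return np.linalg.solve(A,b)
def save(img,n): cv2.imwrite("pics/"+n,img[:,:,::-1])
E
python3 - <<'E'
from h import *
np.set_printoptions(precision=3,suppress=True)
cs={n:manip.camera(n) for n in("top","side")}
save(np.vstack([cs["top"]["frame"],cs["side"]["frame"]])[:, :],"a.png")
im=cv2.imread("pics/a.png"); cv2.imwrite("pics/a.png",cv2.resize(im,(480,600),interpolation=cv2.INTER_AREA)); 
save(cs["top"]["frame"],"t.png");save(cs["side"]["frame"],"s.png")
print(manip.get_obs(), manip.hold_point_z)
for n,c in cs.items():
    print(n,np.array(c["pose"])[:3,3])
    for l in["chest","lid_hinge","lid_edge","paddle_pivot","paddle_grip","tin","tall_tin","jar_a","tray"]:
        r=manip.pinpoint(c,l)
        print(l,[(np.round(q["at"]).tolist(),round(q["confidence"],2),) for q in r][:5])
        z={"lid_hinge":.13,"lid_edge":.13,"paddle_pivot":.134,"paddle_grip":.148,"tin":.006,"tall_tin":.006,"jar_a":.006}.get(l,0)
        print("   ",[atz(c,q["at"],z)[:2].round(3).tolist() for q in r][:5])
E
```

```text
{'clock': 0.1, 'joint_pos': array([-1.225,  0.333, -0.065,  1.461,  0.022,  1.35 , -0.089]), 'joint_velocities': array([ 0.   ,  0.001,  0.001, -0.003, -0.001, -0.   ,  0.   ]), 'tau': array([  0.   , -62.674,   0.048, -39.243,   0.016,   0.007,   0.   ]), 'position': array([0.225, 0.583, 0.193]), 'ee_rot': array([ 0.183,  0.983, -0.001, -0.   ]), 'ft_force': array([ 0.425,  0.13 , -0.818]), 'torque': array([ 0.002, -0.022, -0.028]), 'grip_width': 1.0005226910179033} 0.0187
top [0.33  0.066 1.443]
chest [([432.0, 186.0], 0.69)]
    [[0.522, -0.247]]
lid_hinge [([448.0, 141.0], 0.57)]
    [[0.627, -0.267]]
lid_edge [([436.0, 220.0], 0.58)]
    [[0.411, -0.227]]
paddle_pivot [([442.0, 178.0], 0.61)]
    [[0.526, -0.246]]
paddle_grip [([442.0, 200.0], 0.82)]
    [[0.465, -0.241]]
tin [([257.0, 166.0], 0.75), ([185.0, 225.0], 0.73), ([180.0, 188.0], 0.65), ([246.0, 263.0], 0.59), ([266.0, 202.0], 0.57)]
    [[0.588, 0.268], [0.416, 0.478], [0.525, 0.497], [0.302, 0.301], [0.478, 0.24]]
tall_tin [([432.0, 185.0], 0.64)]
    [[0.523, -0.247]]
jar_a [([231.0, 197.0], 0.89), ([296.0, 208.0],
[... 271 characters left out ...]
38.0, 260.0], 0.68), ([299.0, 215.0], 0.64)]
    [[0.628, -0.26], [0.4, 0.036]]
lid_edge [([357.0, 282.0], 0.58)]
    [[0.42, -0.225]]
paddle_pivot [([401.0, 273.0], 0.95)]
    [[0.522, -0.255]]
paddle_grip [([381.0, 270.0], 0.68)]
    [[0.478, -0.234]]
tin [([247.0, 161.0], 0.87), ([317.0, 179.0], 0.69), ([272.0, 147.0], 0.63), ([233.0, 204.0], 0.56), ([356.0, 283.0], 0.26)]
    [[0.417, 0.472], [0.581, 0.274], [0.522, 0.503], [0.299, 0.292], [0.471, -0.146]]
tall_tin [([326.0, 196.0], 0.78)]
    [[0.568, 0.192]]
jar_a [([282.0, 175.0], 0.92), ([300.0, 222.0], 0.9), ([291.0, 195.0], 0.66)]
    [[0.49, 0.348], [0.445, 0.127], [0.473, 0.245]]
tray [([308.0, 194.0], 0.69)]
    [[0.525, 0.234]]
```

View pics/t.png

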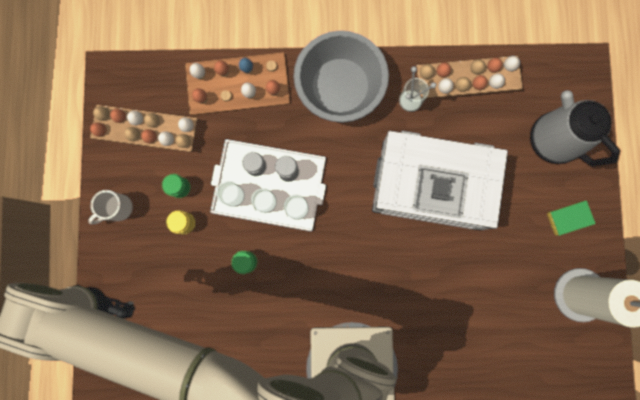

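View pics/s.png

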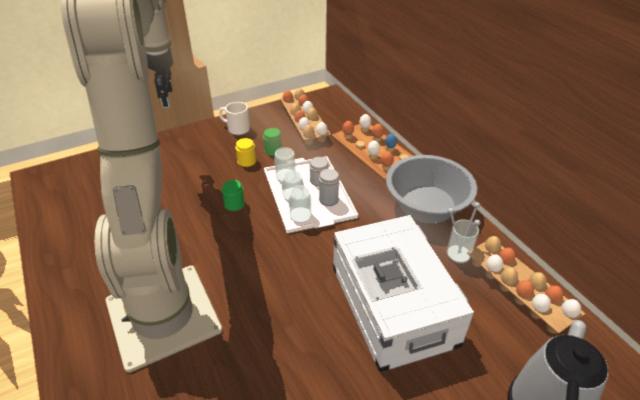

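The top view shows grey tins on the tray at about (254,163) and (287,168), and jars at (232,195), (264,201) and (297,208). In the side view the grey tins are at (318,168), which looks short, and (328,187), which looks tall. The green and yellow tins off the tray are decoys. I'll confirm with one crop and measure.

```bash
python3 - <<'E'
from h import *
np.set_printoptions(precision=4,suppress=True)
t=manip.camera("top");s=manip.camera("side")
A=cv2.resize(t["frame"][130:240,200:340],None,fx=3.5,fy=3.5,interpolation=3)
B=cv2.resize(s["frame"][135:235,255:365],None,fx=2.8,fy=2.8,interpolation=3)
C=cv2.resize(t["frame"][125:235,370:515],None,fx=3,fy=3,interpolation=3)
im=np.zeros((385+330,800,3),np.uint8); im[:385,:490]=A; im[:280,490:490+308]=B; im[385:,:435]=C
im=im[:, :]; save(cv2.resize(im,(671,600),interpolation=cv2.INTER_AREA),"b.png")
for l in["lid","paddle","tin","tall_tin","jar_a","jar_c","chest","tray"]:
    for n,c in(("top",t),("side",s)):
        for r in manip.outline_of(c,l)[:5]:
            print(l,n,round(r["confidence"],2),np.round(r["extent"]).astype(int).tolist(),int(r["mask"].sum()))
            if n=="top" and l in("lid","tray") and r["confidence"]>.5:
                z={"lid":.14,"tray":.014}[l]
                k=np.argwhere(r["mask"])[:,::-1]; w=np.array([atz(c,p,z)[:2] for p in k]).astype(np.float32)
                print("   rect",cv2.minAreaRect(w*1000))
E
```

```text
lid top 0.94 [379, 130, 511, 228] 9326
   rect ((522.1199951171875, -244.92198181152344), (320.8787841796875, 211.16015625), 79.60386657714844)
lid side 0.67 [374, 265, 403, 282] 454
lid side 0.58 [335, 215, 475, 338] 9928
lid side 0.4 [273, 147, 295, 180] 497
paddle top 0.86 [432, 178, 450, 200] 362
paddle side 0.57 [375, 260, 404, 284] 398
tin top 0.79 [165, 174, 191, 201] 524
tin top 0.78 [169, 212, 196, 232] 479
tin top 0.73 [233, 254, 258, 276] 457
tin top 0.56 [242, 154, 267, 175] 448
tin top 0.28 [210, 139, 324, 231] 5496
tin side 0.95 [264, 128, 282, 156] 416
tin side 0.91 [239, 138, 259, 166] 467
tin side 0.88 [306, 155, 329, 187] 372
tin side 0.86 [220, 181, 244, 214] 579
tin side 0.64 [335, 212, 475, 341] 9876
tall_tin top 0.71 [276, 155, 297, 183] 474
tall_tin top 0.48 [374, 130, 506, 232] 10444
tall_tin top 0.37 [216, 180, 248, 208] 560
tall_tin side 0.88 [320, 168, 339, 207] 696
jar_a top 0.95 [282, 194, 310, 221] 486
jar_a top 0.73 [214, 180, 248, 209] 573
jar_a top 0.7 [253, 187, 273, 215] 487
jar_a side 0.87 [273, 149, 295, 180] 509
jar_a side 0.75 [280, 170, 303, 203] 393
jar_a side 0.59 [290, 186, 310, 222] 773
jar_c top 0.95 [282, 194, 310, 221] 486
jar_c top 0.73 [214, 180, 248, 209] 573
jar_c top 0.7 [253, 187, 273, 215] 487
jar_c side 0.87 [273, 149, 295, 180] 509
jar_c side 0.75 [280, 170, 303, 203] 393
jar_c side 0.59 [290, 186, 310, 222] 773
chest top 0.92 [371, 133, 505, 231] 10420
chest side 0.69 [335, 216, 476, 372] 14538
tray top 0.69 [208, 140, 324, 231] 5134
   rect ((530.9630126953125, 234.07754516601562), (329.8607482910156, 220.83599853515625), 78.79509735107422)
tray top 0.46 [216, 179, 247, 211] 581
tray top 0.36 [283, 194, 310, 222] 509
tray side 0.9 [264, 160, 358, 232] 2272
```

View pics/b.png

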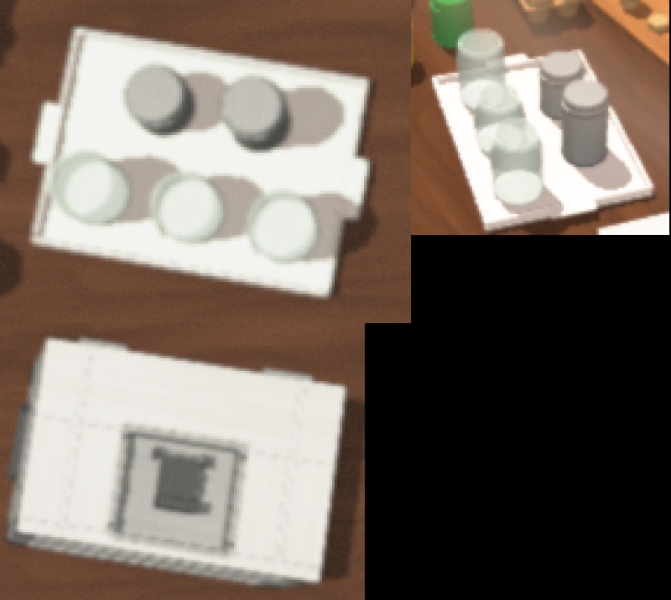

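The two grey tins on the tray are the candidates, at (254,163) and (287,168) in the top view. The left one, at (318,168) in the side view, is clearly shorter with its cap lower, so that is the target tin. The green and yellow ones are decoys. The lid is centred at (0.522,-0.245) with yaw -10.4°, and the bar is at about (0.472,-0.236). I'll grip the bar end to end, so it can pivot between the pads. First I move over.

jog_arm:
  translation:
    - [30,-30,60]
    - [60,-60,110]
    - [90,-95,127]
    - [120,-135,127]
    - [145,-170,127]
    - [170,-210,127]
    - [195,-250,127]
    - [210,-290,127]
    - [225,-333,127]
    - [225,-370,127]
    - [225,-410,127]
    - [225,-450,127]
  turn: [-7,-14,-21,-28,-35,-42,-49,-56,-63,-70,-77,-84]

```text
clock: 2.9
position: [0.4434, 0.1939, 0.3207]
ee_rot: [0.796, 0.605, 0.0, 0.0]
ft_force: [-0.1, -0.4, 1.0]
grip_width: 0.998
```

jog_arm:
  translation:
    - [0,-40,0]
    - [0,-80,0]
    - [5,-120,0]
    - [10,-160,0]
    - [15,-200,0]
    - [20,-240,0]
    - [20,-280,0]
    - [20,-320,0]
    - [20,-360,0]
    - [20,-370,0]
    - [20,-370,0]
    - [20,-370,0]
  turn: [-7,-14,-21,-28,-35,-42,-49,-56,-63,-70,-77,-84]
  grip: 72

```text
clock: 3.9
position: [0.4631, -0.1774, 0.3208]
ee_rot: [0.996, -0.087, 0.0, 0.0]
ft_force: [-0.3, 0.8, 0.2]
grip_width: 0.847
```

jog_arm:
  translation:
    - [9,-40,-30]
    - [9,-59,-70]
    - [9,-59,-110]
    - [9,-59,-140]
    - [9,-59,-160]
    - [9,-59,-178]
    - [9,-59,-186]
    - [9,-59,-193]
    - [9,-59,-193]
    - [9,-59,-193]
  turn: [0,0,0,0,0,0,0,0,0,0]

```text
clock: 4.73
position: [0.4725, -0.2366, 0.1286]
ee_rot: [0.996, -0.087, 0.001, 0.0]
ft_force: [0.1, -0.9, 0.1]
grip_width: 0.838
```

```bash
python3 - <<'E'
from h import *
t=manip.camera("top");s=manip.camera("side")
A=cv2.resize(t["frame"][110:240,370:520],None,fx=2.6,fy=2.6,interpolation=3)
B=cv2.resize(s["frame"][200:340,310:480],None,fx=2.4,fy=2.4,interpolation=3)
im=np.zeros((max(A.shape[0],B.shape[0]),A.shape[1]+B.shape[1],3),np.uint8); im[:A.shape[0],:A.shape[1]]=A; im[:B.shape[0],A.shape[1]:]=B
save(im,"c.png"); o=manip.get_obs(); print(im.shape,o["position"],o["ft_force"])
E
```

```text
(338, 798, 3) [ 0.47281946 -0.23663516  0.12889464] [ 0.00995458 -0.2816682  -1.08715911]
```

View pics/c.png

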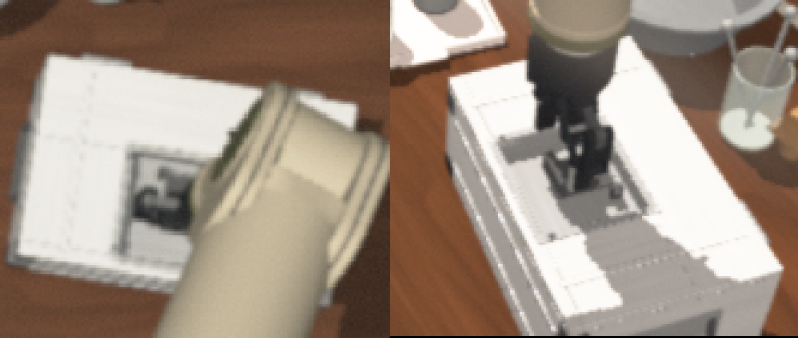

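The crop shows the fingers in the pan, straddling the bar near (580,170), with no contact force. I'll close on it.

jog_arm:
  translation:
    - [0,0,0]
    - [0,0,0]
    - [0,0,0]
    - [0,0,0]
    - [0,0,0]
    - [0,0,0]
  turn: [0,0,0,0,0,0]
  grip: 30
  grip_force: 50

```text
clock: 5.33
position: [0.4728, -0.2367, 0.1289]
ee_rot: [0.996, -0.087, 0.001, 0.0]
ft_force: [-0.3, -0.1, 0.0]
grip_width: 0.353
```

```bash
python3 - <<'E'
import numpy as np
ex=np.array([.9836,-.1805])
def g(th,ph):
    a=.2537+ph; u=102+55.8*np.cos(a); n=4+55.8*np.sin(a)
    return np.array([-u*np.cos(th)+n*np.sin(th), u*np.sin(th)+n*np.cos(th)])
g0=g(0,0)
for th,ph in [(0,p) for p in(.1,.2,.3,.4,.5,.6,.7)]+[(t,.7) for t in np.arange(.1,1.46,.1)]:
    d=g(th,ph)-g0; print(round(th,2),ph,np.round([*(ex*d[0]),d[1]]).astype(int).tolist())
E
```

```text
0 0.1 [2, 0, 5]
0 0.2 [4, -1, 10]
0 0.3 [6, -1, 15]
0 0.4 [10, -2, 20]
0 0.5 [13, -2, 24]
0 0.6 [17, -3, 28]
0 0.7 [21, -4, 32]
0.1 0.7 [27, -5, 45]
0.2 0.7 [34, -6, 57]
0.3 0.7 [42, -8, 69]
0.4 0.7 [51, -9, 80]
0.5 0.7 [61, -11, 90]
0.6 0.7 [72, -13, 99]
0.7 0.7 [84, -15, 106]
0.8 0.7 [96, -18, 113]
0.9 0.7 [109, -20, 118]
1.0 0.7 [123, -23, 122]
1.1 0.7 [137, -25, 124]
1.2 0.7 [151, -28, 125]
1.3 0.7 [165, -30, 125]
1.4 0.7 [179, -33, 123]
```

```bash
python3 - <<'E'
from h import *
t=manip.camera("top");s=manip.camera("side")
A=cv2.resize(t["frame"][150:230,400:480],None,fx=5,fy=5,interpolation=3)
B=cv2.resize(s["frame"][225:305,345:425],None,fx=5,fy=5,interpolation=3)
for c,I,o in((t,A,(400,150)),(s,B,(345,225))):
  for p,col in(((.472,-.236,.148),(255,0,0)),((.472+.022*.18,-.236+.022*.98,.148),(0,255,0)),((.472-.022*.18,-.236-.022*.98,.148),(0,0,255))):
    q=(proj(c,p)-o)*5; cv2.circle(I,tuple(int(v) for v in q),3,col,-1); 
  for l in("paddle_grip","paddle_pivot"): print(l,[(r["at"],r["confidence"]) for r in manip.pinpoint(c,l)][:2])
save(np.hstack([A,B]),"d.png"); print(manip.get_obs()["grip_width"])
E
```

```text
paddle_grip [([442.0, 195.8], 0.53)]
paddle_pivot [([440.3, 177.6], 0.45)]
paddle_grip [([380.1, 270.9], 0.67)]
paddle_pivot [([399.5, 272.1], 0.74), ([291.0, 194.7], 0.42)]
0.35114204661764364
```

View pics/d.png

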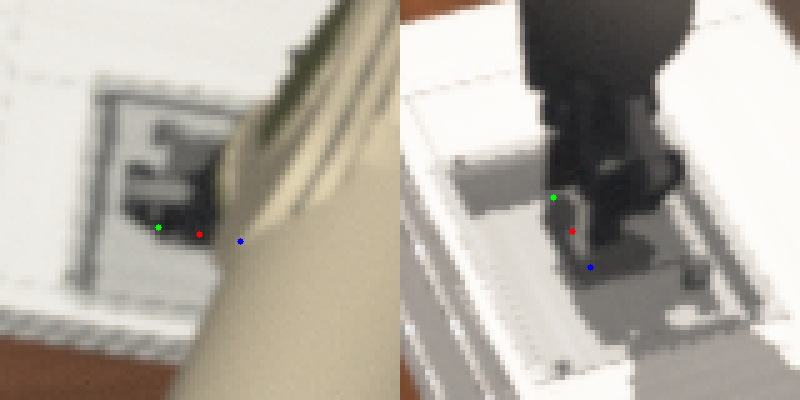

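```bash
python3 - <<'E'
from h import *
t=manip.camera("top");s=manip.camera("side")
T=cv2.imread("pics/t.png")[:,:,::-1];S=cv2.imread("pics/s.png")[:,:,::-1]
def crop(c,I,w,pts,R=40,f=5):
    q=proj(c,w); o=(q-R).astype(int).clip(0); J=cv2.resize(np.ascontiguousarray(I[o[1]:o[1]+2*R,o[0]:o[0]+2*R]),(400,300) if 0 else (2*R*f//2*1,2*R*f//2),interpolation=3)
    for p in pts:
        k=(proj(c,p)-o)*f/2; cv2.circle(J,tuple(int(v) for v in k),2,(255,0,0),-1)
    return cv2.resize(J,(300,300))
w=np.array([.225,.583,.193]); y=np.array([.36,.933,0])
pts=[w,w+.05*np.array([0,0,1]),w+.0427*y,w-.0427*y]
row1=np.hstack([crop(t,T,w,pts,30),crop(s,S,w,pts,30)])
w=np.array([.4728,-.2367,.129]); y=np.array([.173,.985,0])
pts=[w,w+.05*np.array([0,0,1]),w+.015*y,w-.015*y]
row2=np.hstack([crop(t,T,w,[],20),crop(s,S,w,[],20)])
save(np.vstack([row1,row2]),"e.png")
print(proj(t,[.225,.583,.193]),proj(s,[.225,.583,.193]))
E
```

```text
[121.25803985 296.86494806] [171.28103999 111.99278344]
```

View pics/e.png

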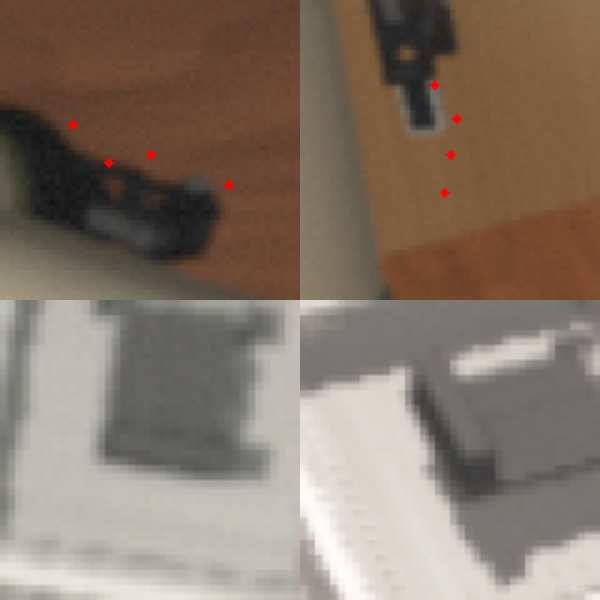

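In the start picture the drawn TCP dots do not land on the fingers. The arm's reported pose and the cameras therefore disagree by 2-3 cm. In the bar view (crop d) the fingers sit behind and to the left of the bar, which explains the missed grip. I'll raise straight up, shut the fingers and measure the tip over the white lid.

jog_arm:
  translation:
    - [0,0,20]
    - [0,0,50]
    - [0,0,71]
    - [0,0,71]
    - [0,0,71]
    - [0,0,71]
  turn: [0,0,0,0,0,0]
  grip: 0

```text
clock: 6.23
position: [0.4725, -0.2364, 0.1992]
ee_rot: [0.996, -0.087, 0.001, 0.0]
ft_force: [-0.3, -0.1, -0.7]
grip_width: 0.003
```

```bash
python3 - <<'E'
from h import *
t=manip.camera("top");s=manip.camera("side"); o=manip.get_obs(); w=np.array(o["position"]); print(w,o["grip_width"])
out=[]
for c in(t,s):
    q=proj(c,w); k=(q-[35,30]).astype(int); J=cv2.resize(np.ascontiguousarray(c["frame"][k[1]:k[1]+70,k[0]:k[0]+70]),(392,392),interpolation=3); print(k,q)
    for p,col in((w,(255,0,0)),(w+[0,0,.05],(255,0,0)),):
        cv2.circle(J,tuple(int(v) for v in (proj(c,p)-k)*5.6),3,col,-1)
    for d in(.03,.045,.06):
        p=w+[-d*w[1],d*w[0],0]; cv2.circle(J,tuple(int(v) for v in (proj(c,p)-k)*5.6),3,(0,255,0),-1)
    out.append(J)
save(np.hstack(out),"f.png")
print("base",proj(t,[0,0,0]),proj(s,[0,0,0]))
E
```

```text
[ 0.4722481  -0.23638497  0.19882899] 0.001495875976870691
[409 164] [444.62386697 194.55984949]
[346 226] [381.51682117 256.9219049 ]
base [351.13620614 368.56440934] [163.02449532 313.96059954]
```

View pics/f.png

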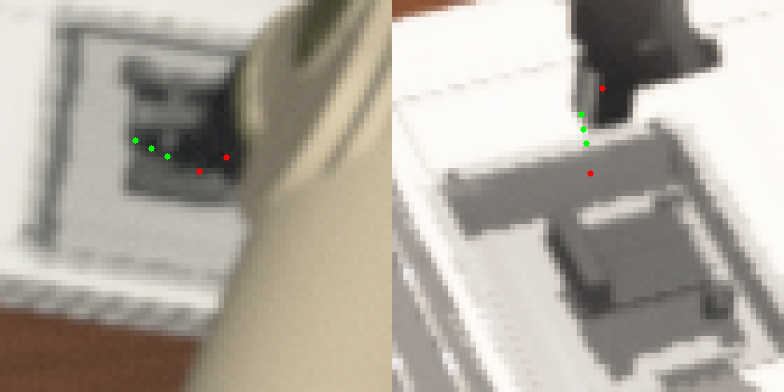

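```bash
python3 - <<'E'
from h import *
np.set_printoptions(precision=4,suppress=True)
t=manip.camera("top");s=manip.camera("side")
for z in(.19,.2,.21,.22): print(z,atz(s,(384.2,248.7),z), "z shift only:",proj(s,[.4722,-.2364,z+.02]))
# dark-pixel segmentation of the tool in top and side
for c,(x0,y0,x1,y1) in((t,(425,170,455,205)),(s,(372,226,400,252))):
    g=c["frame"][y0:y1,x0:x1].mean(2).astype(int)
    print(y0,x0); [print(" ".join("%3d"%v for v in r)) for r in g]
E
```

```text
0.19 [ 0.4967 -0.2121  0.19  ] z shift only: [381.9426 253.6191]
0.2 [ 0.4908 -0.2193  0.2   ] z shift only: [382.3414 250.6142]
0.21 [ 0.4849 -0.2264  0.21  ] z shift only: [382.745  247.5732]
0.22 [ 0.479  -0.2336  0.22  ] z shift only: [383.1535 244.4954]
170 425
155 149 145 138 134 131 132 133 135 137 142 141 148 152 159 167 175 173 175 177 183 189 194 190 191 191 193 195 192 171
174 173 171 165 162 159 157 149 143 137 129 130 131 132 131 135 142 140 142 155 165 172 174 178 176 177 177 176 164 143
182 181 182 177 181 179 175 171 167 166 161 162 155 152 143 135 135 126 131 133 139 143 144 144 148 152 155 150 137 138
183 183 182 184 181 179 170 166 166 167 171 175 177 173 171 168 161 160 155 152 146 136 137 133 131 125 120 116 120 138
183 185 185 184 179 164 143 135 134 142 156 169 177 179 182 181 181 180 176 175 172 167 165 158 148 125  94  93 118 145
184 185 184 184 173 152 121 105 111 122 132 149 161 168 175 177 174 178 178 179 182 182 184 173 155 117  82  95 128 150
179 180 182 179 168 141 107  97 104 109 119 131 145 154 156 152 155 160 164 170 176 178 176 165 137  96  74 101 1
[... 5586 characters left out ...]
 249 249 250 250 249 250 251
251 251 251 252 251 249 224 157 130 115  76  43  41  39  42  43  99 227 249 249 245 238 240 244 244 244 249 251
251 252 251 252 251 250 246 206 144 112  71  40  44  50  68  84 139 221 240 225 189 188 216 226 237 244 248 249
251 251 251 251 251 251 250 232 176 133 100  79  90 114 162 187 196 214 222 190 138 135 188 208 222 231 230 231
251 251 251 251 251 250 250 246 224 183 179 186 187 191 206 212 211 212 216 196 156 132 140 157 191 214 219 225
250 250 250 249 246 244 243 238 224 211 209 214 211 209 213 206 185 165 156 156 143 127 121 123 146 193 215 221
246 244 244 239 230 226 226 222 215 216 218 207 184 163 155 148 139 126 123 125 126 123 119 116 115 155 202 218
```

The arm's frame and the cameras are offset. To fix both height and xy, I'll touch plain lid (top at z = 0.140) with the shut fingers beside the pan, then photograph the contact.

jog_arm:
  translation:
    - [8,40,0]
    - [15,80,0]
    - [15,80,-20]
    - [15,80,-40]
    - [15,80,-46]
    - [15,80,-50]
    - [15,80,-50]
  turn: [0,0,0,0,0,0,0]

```text
clock: 7.02
position: [0.4869, -0.157, 0.1486]
ee_rot: [0.996, -0.088, -0.0, 0.0]
ft_force: [-0.4, 0.3, 0.5]
grip_width: 0.0
```

jog_arm:
  translation:
    - [0,0,-2]
    - [0,0,-4]
    - [0,0,-6]
    - [0,0,-6]
  turn: [0,0,0,0]

```text
clock: 7.35
position: [0.4868, -0.1571, 0.1426]
ee_rot: [0.996, -0.088, -0.0, 0.0]
ft_force: [0.8, 0.4, 0.4]
grip_width: -0.001
```

jog_arm:
  translation:
    - [0,0,-2]
    - [0,0,-4]
    - [0,0,-4]
  turn: [0,0,0]

```text
clock: 7.6
position: [0.4867, -0.1571, 0.1383]
ee_rot: [0.996, -0.088, -0.0, 0.0]
ft_force: [-1.0, 0.5, -0.4]
grip_width: 0.003
```

jog_arm:
  translation:
    - [0,0,-2]
    - [0,0,-4]
    - [0,0,-5]
  turn: [0,0,0]

```text
clock: 7.85
position: [0.4866, -0.157, 0.133]
ee_rot: [0.996, -0.088, -0.001, 0.0]
ft_force: [-0.4, -0.5, -0.1]
grip_width: -0.003
```

jog_arm:
  translation:
    - [0,0,-2]
    - [0,0,-4]
    - [0,0,-5]
  turn: [0,0,0]

```text
clock: 8.1
position: [0.4864, -0.157, 0.1276]
ee_rot: [0.996, -0.088, -0.001, 0.0]
ft_force: [0.1, -0.8, 0.5]
grip_width: 0.001
```

jog_arm:
  translation:
    - [0,0,-2]
    - [0,0,-4]
    - [0,0,-4]
  turn: [0,0,0]

```text
clock: 8.35
position: [0.4862, -0.1569, 0.1232]
ee_rot: [0.996, -0.088, -0.001, 0.0]
ft_force: [-1.5, 0.5, -0.4]
grip_width: -0.001
```

jog_arm:
  translation:
    - [0,0,-2]
    - [0,0,-4]
    - [0,0,-4]
  turn: [0,0,0]

```text
clock: 8.6
position: [0.486, -0.1568, 0.1188]
ee_rot: [0.996, -0.088, -0.001, 0.0]
ft_force: [-0.4, -0.1, -0.5]
grip_width: 0.001
```

```bash
python3 - <<'E'
from h import *
t=manip.camera("top");s=manip.camera("side")
A=cv2.resize(t["frame"][140:230,375:475],None,fx=4,fy=4,interpolation=3)
B=cv2.resize(s["frame"][190:280,320:420],None,fx=4,fy=4,interpolation=3)
for v in range(0,100,10):
    for I in(A,B): I[0:4 if v%50 else 10,v*4]=(255,0,0); I[v*4 if v<90 else 0,0:4]=(255,0,0)
save(np.hstack([A,B]),"g.png")
E
```

```text
(no output)
```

View pics/g.png

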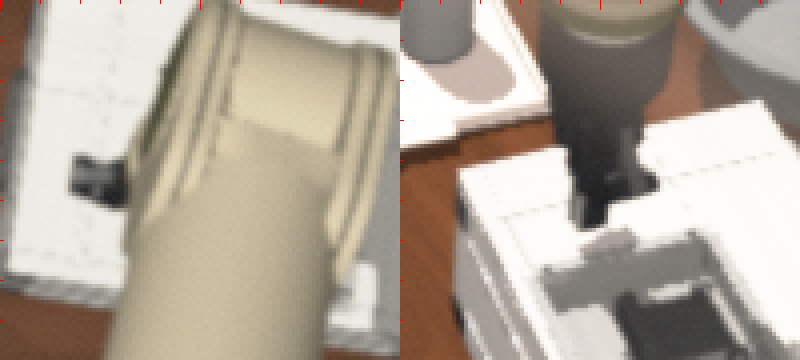

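In the side crop the tip is at about (596,225), just above the lid, with its shadow almost touching. The true height is therefore more than 20 mm above the reported one. I'll continue to contact.

jog_arm:
  translation:
    - [0,0,-1]
    - [0,0,-3]
    - [0,0,-3]
  turn: [0,0,0]

```text
clock: 8.95
position: [0.486, -0.1569, 0.1158]
ee_rot: [0.996, -0.088, -0.001, 0.0]
ft_force: [-0.5, -0.4, 0.4]
grip_width: 0.003
```

jog_arm:
  translation:
    - [0,0,-1]
    - [0,0,-3]
    - [0,0,-3]
  turn: [0,0,0]

```text
clock: 9.2
position: [0.4858, -0.1568, 0.1124]
ee_rot: [0.996, -0.088, -0.001, 0.0]
ft_force: [-0.5, -0.1, 0.6]
grip_width: -0.0
```

```bash
python3 - <<'E'
from h import *
np.set_printoptions(precision=4,suppress=True)
s=manip.camera("side");o=manip.get_obs();print(o["position"],o["ft_force"])
g=s["frame"][235:258,362:380].mean(2).astype(int)
for i,r in enumerate(g): print(235+i," ".join("%3d"%v for v in r))
for z in(.14,.15): print(atz(s,(369,246.2),z))
E
```

```text
[ 0.4859 -0.1568  0.1126] [-0.7817  0.1117  0.1001]
235 133  67  40  37  41  39  38  39  39  55  65  71  71  68  72  81  87  89
236 193  94  42  35  39  40  38  40  44  61  79  71  61  56  64  79  82  80
237 193  91  44  37  37  39  38  37  40  48  58  52  49  46  58  73  81  83
238 183  84  42  36  38  37  35  35  38  40  39  39  43  45  55  69  81  85
239 178  85  55  46  36  36  35  33  37  37  35  40  43  45  51  65  78  81
240 154 107 101  75  46  34  35  33  36  32  32  35  38  44  45  59  82 108
241 150 119 124  91  51  37  35  33  35  37  34  55  63  76  96 114 156 223
242 146 119 130 100  51  37  35  32  33  44  89 141 165 195 231 240 245 249
243 140 118 128  97  52  34  34  36  39  90 210 242 245 247 250 251 252 252
244 137 116 127  93  48  37  36  36  44 112 233 251 251 251 252 252 252 252
245 136 119 128  94  46  40  37  40  47 114 232 250 251 251 251 252 252 252
246 151 119 128  92  46  36  41  38  50 110 187 216 218 219 222 245 252 252
247 197 131 120  82  45  40  38  43  55 113 156 171 172 170 176 210 246 252
248 229 167 134  93  54  49  60  71  93 135 160 167 164 165 165 180 240 251
249 249 230 172 123 101 108 131 141 149 156 161 165 165 163 162 177 238 250
250 252 248 214 159 149 150 156 160 162 163 162 162 162 160 153 169 203 229
251 251 237 191 164 160 159 160 162 162 162 149 145 147 144 134 144 186 215
252 250 229 178 164 160 161 149 146 145 145 132 129 130 130 128 131 177 200
253 250 245 208 156 145 144 134 128 129 129 128 123 126 130 137 131 143 155
254 244 237 218 171 138 130 126 123 126 132 134 129 125 131 134 132 132 131
255 229 224 219 205 163 135 135 127 123 128 132 129 125 127 127 128 126 124
256 219 208 184 167 142 128 129 126 125 124 126 124 126 124 126 124 125 124
257 162 153 141 131 126 124 126 123 126 126 125 125 125 124 125 123 124 124
[ 0.4976 -0.1519  0.14  ]
[ 0.492  -0.1593  0.15  ]
```

jog_arm:
  translation:
    - [0,0,-2]
    - [0,0,-3]
    - [0,0,-3]
  turn: [0,0,0]

```text
clock: 9.5
position: [0.4857, -0.1568, 0.1093]
ee_rot: [0.996, -0.088, -0.002, 0.0]
ft_force: [0.6, 0.3, 0.1]
grip_width: 0.002
```

jog_arm:
  translation:
    - [0,0,-2]
    - [0,0,-3]
    - [0,0,-3]
  turn: [0,0,0]

```text
clock: 9.75
position: [0.4855, -0.1567, 0.106]
ee_rot: [0.996, -0.088, -0.002, 0.0]
ft_force: [0.4, -0.3, 0.1]
grip_width: 0.004
```

jog_arm:
  translation:
    - [0,0,-2]
    - [0,0,-3]
    - [0,0,-3]
  turn: [0,0,0]

```text
clock: 10.0
position: [0.4855, -0.1567, 0.103]
ee_rot: [0.996, -0.088, -0.002, 0.0]
ft_force: [-0.7, 0.3, 0.1]
grip_width: 0.0
```

```bash
python3 - <<'E'
from h import *
np.set_printoptions(precision=4,suppress=True)
s=manip.camera("side");o=manip.get_obs();print(o["position"],o["ft_force"],o["tau"],o["joint_pos"],o["ee_rot"])
g=s["frame"][240:258,362:380].mean(2).astype(int)
for i,r in enumerate(g): print(240+i," ".join("%3d"%v for v in r))
E
```

```text
[ 0.4855 -0.1567  0.103 ] [-0.897   0.7284  1.9894] [  0.0733 -35.5804   4.9134 -35.3659   0.032   -0.178    0.0119] [-0.4471  0.1788  0.7406  1.9055 -0.1327  1.1105 -1.4015] [ 0.9961 -0.0878 -0.0019  0.0004]
240 134  66  39  36  41  37  34  34  39  48  46  48  46  46  59  76  81  82
241 133  66  40  37  34  34  35  33  36  35  33  37  43  46  57  75  84  82
242 134  76  55  42  36  34  32  33  33  33  38  41  43  45  52  71  77  83
243 134  99 101  67  38  30  32  35  35  31  34  34  41  44  53  81 107 132
244 126 114 124  87  44  35  31  33  36  32  42  44  55  70 113 163 226 242
245 118 118 128  90  45  36  34  34  34  49  80  98 128 154 224 245 250 252
246 122 121 121  82  42  32  33  33  50  93 133 149 160 179 238 251 252 252
247 120 121 115  78  43  35  38  39  50 106 148 164 167 171 208 246 252 252
248 125 122 117  79  44  40  41  36  53 112 154 164 166 167 183 241 251 252
249 153 130 111  68  43  39  41  40  58 123 158 165 164 165 182 241 251 251
250 206 140 102  59  39  40  46  52  77 135 159 162 162 167 207 238 245 242
251 224 155 109  72  61  68  83 105 132 151 148 146 148 148 168 210 224 222
252 246 212 150 123 128 136 130 131 142 144 133 129 130 130 131 149 163 170
253 250 244 200 142 139 140 132 127 129 130 127 124 124 132 139 136 136 145
254 243 236 193 146 133 130 126 123 125 132 139 132 133 140 152 157 153 153
255 228 223 209 196 164 136 138 132 132 141 152 155 153 152 158 158 154 148
256 220 208 187 169 154 145 154 155 154 151 151 149 143 146 147 144 134 132
257 167 165 164 160 158 155 153 150 146 139 135 132 130 130 132 129 126 125
```

jog_arm:
  translation:
    - [0,0,-1]
    - [0,0,-2]
    - [0,0,-3]
  turn: [0,0,0]

```text
clock: 10.3
position: [0.4857, -0.1566, 0.1026]
ee_rot: [0.996, -0.088, -0.002, -0.001]
ft_force: [-20.4, 5.5, 50.4]
grip_width: -0.0
```

Contact at reported z 0.103, against a true 0.140, so dz is about +37 mm. I'll back off and work out the xy offset from the contact picture.

jog_arm:
  translation:
    - [0,0,6]
    - [0,0,15]
    - [0,0,40]
    - [0,0,60]
  turn: [0,0,0,0]

```text
clock: 10.63
position: [0.4854, -0.1568, 0.1635]
ee_rot: [0.996, -0.088, -0.002, -0.0]
ft_force: [0.9, -0.3, 0.1]
grip_width: -0.001
```

```bash
python3 - <<'E'
from h import *
np.set_printoptions(precision=4,suppress=True)
s=manip.camera("side")
for p in((365.3,251.3),(370.7,250.3),(368,250.8),(362,248.5)): print(p,atz(s,p,.14))
o=manip.get_obs();print(o["position"],o["joint_pos"])
# same for closed tip over lid at first measurement: z true ~ .199+.037
for p in((382.5,248.3),(388.3,247),(385.4,247.6),(378.8,245)): print(p,atz(s,p,.236))
E
```

```text
(365.3, 251.3) [ 0.4806 -0.1619  0.14  ]
(370.7, 250.3) [ 0.494  -0.1653  0.14  ]
(368, 250.8) [ 0.4873 -0.1636  0.14  ]
(362, 248.5) [ 0.4783 -0.1503  0.14  ]
[ 0.4874 -0.1575  0.1673] [-0.4722  0.1011  0.7491  1.8268 -0.074   1.2407 -1.4493]
(382.5, 248.3) [ 0.467  -0.2423  0.236 ]
(388.3, 247) [ 0.4804 -0.245   0.236 ]
(385.4, 247.6) [ 0.4738 -0.2435  0.236 ]
(378.8, 245) [ 0.4652 -0.2302  0.236 ]
```

With z corrected by +37 mm, xy agrees with the reported pose to within 1 mm at both places. The only error is that the true tip is 37 mm higher than reported. Back to the bar with that correction.

jog_arm:
  translation:
    - [-7,-39,0]
    - [-15,-79,0]
    - [-15,-79,-20]
    - [-15,-79,-35]
    - [-15,-79,-50]
    - [-15,-79,-62]
    - [-15,-79,-70]
    - [-15,-79,-76]
    - [-15,-79,-76]
  turn: [0,0,0,0,0,0,0,0,0]
  grip: 72

```text
clock: 11.43
position: [0.4721, -0.2361, 0.0904]
ee_rot: [0.996, -0.088, -0.0, -0.001]
ft_force: [-0.6, 0.7, 0.1]
grip_width: 0.84
```

jog_arm:
  translation:
    - [0,0,0]
    - [0,0,0]
    - [0,0,0]
    - [0,0,0]
    - [0,0,0]
  turn: [0,0,0,0,0]
  grip: 30
  grip_force: 50

```text
clock: 11.85
position: [0.4725, -0.2349, 0.0913]
ee_rot: [0.996, -0.088, 0.0, -0.002]
ft_force: [-3.1, 6.6, 7.0]
grip_width: 0.501
```

Opening 42.8 mm: the bar is gripped end to end. I'll lift the paddle along its arc.

jog_arm:
  translation:
    - [2,0,5]
    - [4,-1,10]
    - [6,-1,15]
    - [10,-2,20]
    - [13,-2,24]
    - [17,-3,28]
    - [21,-4,32]
    - [21,-4,32]
    - [21,-4,32]
  turn: [0,0,0,0,0,0,0,0,0]

```text
clock: 12.6
position: [0.4935, -0.2385, 0.1236]
ee_rot: [0.996, -0.088, -0.0, -0.002]
ft_force: [-6.0, 3.3, -6.6]
grip_width: 0.5
```

jog_arm:
  translation:
    - [3,0,6]
    - [6,-1,13]
    - [9,-1,19]
    - [13,-2,25]
    - [17,-3,31]
    - [21,-4,37]
    - [25,-4,43]
    - [30,-5,48]
    - [35,-6,53]
    - [40,-7,58]
    - [40,-7,58]
  turn: [0,0,0,0,0,0,0,0,0,0,0]

```text
clock: 13.52
position: [0.5344, -0.2459, 0.1837]
ee_rot: [0.996, -0.088, -0.0, -0.002]
ft_force: [-7.6, 3.0, 1.6]
grip_width: 0.497
```

```bash
python3 - <<'E'
from h import *
np.set_printoptions(precision=4,suppress=True)
t=manip.camera("top");s=manip.camera("side")
for n,c in(("top",t),("side",s)):
    for l in("lid_edge","paddle_grip"): print(n,l,[(np.round(r["at"],1),round(r["confidence"],2)) for r in manip.pinpoint(c,l)][:2])
# predicted
def edge(th): x=.105-.21*np.cos(th); return [.522+.9836*x,-.245-.1805*x,.13+.21*np.sin(th)]
for th in(0,.3,.4,.5,.6): print(th,proj(t,edge(th)),proj(s,edge(th)))
save(np.hstack([t["frame"][120:250,340:520],s["frame"][170:300,320:500]]).repeat(2,0).repeat(2,1),"h.png")
E
```

```text
top lid_edge [(array([444.9, 207.2]), 0.76)]
top paddle_grip [(array([450.5, 174.4]), 0.48)]
side lid_edge [(array([370.2, 248.8]), 0.76), (array([301. , 217.1]), 0.18)]
side paddle_grip [(array([406.6, 240. ]), 0.73)]
0 [435.3554 217.5352] [357.1304 281.846 ]
0.3 [441.2562 212.194 ] [362.5828 263.3708]
0.4 [443.4938 208.7344] [366.1649 256.7929]
0.5 [445.833  204.4313] [370.6106 250.13  ]
0.6 [448.2477 199.303 ] [375.8871 243.4663]
```

View pics/h.png

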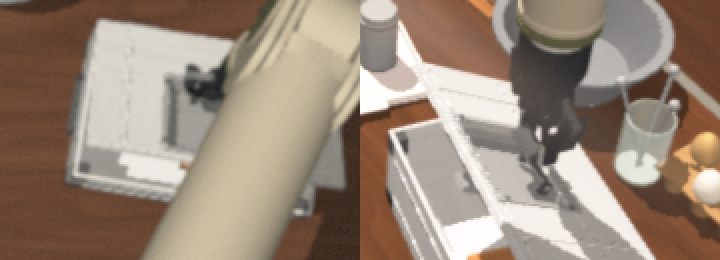

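The lid is about 0.48 rad open and the grip holds. The side view shows the box edge (orange) at the front right of the chest. Continuing the arc to about 1.35.

jog_arm:
  translation:
    - [5,-1,5]
    - [11,-2,9]
    - [17,-3,13]
    - [23,-4,16]
    - [29,-5,20]
    - [35,-7,23]
    - [42,-8,26]
    - [48,-9,28]
    - [55,-10,30]
    - [62,-12,32]
    - [69,-13,33]
  turn: [0,0,0,0,0,0,0,0,0,0,0]

```text
clock: 14.73
position: [0.6036, -0.2585, 0.2186]
ee_rot: [0.996, -0.088, 0.0, -0.002]
ft_force: [-7.0, 2.2, -1.8]
grip_width: 0.494
```

jog_arm:
  translation:
    - [7,-1,1]
    - [14,-3,2]
    - [21,-5,2]
    - [28,-6,2]
    - [35,-7,2]
    - [42,-8,1]
    - [42,-8,1]
  turn: [0,0,0,0,0,0,0]

```text
clock: 15.32
position: [0.6477, -0.2666, 0.2219]
ee_rot: [0.996, -0.087, 0.002, -0.002]
ft_force: [-3.5, 2.7, 4.7]
grip_width: 0.488
```

jog_arm:
  translation:
    - [0,0,0]
    - [0,0,0]
    - [0,0,0]
    - [15,-3,0]
    - [35,-6,5]
    - [50,-9,20]
    - [55,-10,55]
    - [55,-10,95]
    - [55,-10,130]
    - [55,-10,140]
  turn: [0,0,0,0,0,0,0,0,0,0]
  grip: 80

```text
clock: 16.15
position: [0.703, -0.277, 0.3687]
ee_rot: [0.996, -0.086, 0.005, 0.0]
ft_force: [0.0, 0.0, 1.3]
grip_width: 0.936
```

jog_arm:
  translation:
    - [-25,25,5]
    - [-50,50,5]
    - [-75,75,5]
    - [-105,100,5]
    - [-136,110,0]
    - [-136,110,0]
    - [-136,110,0]
  turn: [0,0,0,0,0,0,0]
  grip: 0

```text
clock: 16.73
position: [0.566, -0.1659, 0.3697]
ee_rot: [0.996, -0.085, 0.007, -0.002]
ft_force: [0.1, 0.2, 0.5]
grip_width: -0.003
```

```bash
python3 - <<'E'
from h import *
np.set_printoptions(precision=3,suppress=True)
t=manip.camera("top");s=manip.camera("side");o=manip.get_obs();print(o["position"],o["ft_force"])
for n,c in(("top",t),("side",s)):
    for l in("lid_edge","paddle_grip"): print(n,l,[(np.round(r["at"],1),round(r["confidence"],2)) for r in manip.pinpoint(c,l)][:2])
def edge(th): x=.105-.21*np.cos(th); return [.522+.9836*x,-.245-.1805*x,.13+.21*np.sin(th)]
for th in(1.0,1.2,1.3,1.4,1.5,1.75): print(th,proj(t,edge(th)),proj(s,edge(th)))
save(np.hstack([t["frame"][90:250,340:540],s["frame"][150:310,300:500]]).repeat(2,0).repeat(2,1),"i.png")
E
```

```text
[ 0.568 -0.167  0.37 ] [-0.364 -0.352  1.122]
top lid_edge []
top paddle_grip []
side lid_edge [(array([433.7, 200.3]), 0.67)]
side paddle_grip []
1.0 [458.037 171.474] [404.097 218.597]
1.2 [462.512 154.302] [421.221 208.473]
1.3 [464.517 145.293] [430.148 204.266]
1.4 [466.322 136.181] [439.152 200.71 ]
1.5 [467.898 127.107] [448.104 197.853]
1.75 [470.683 105.505] [469.458 193.955]
```

View pics/i.png

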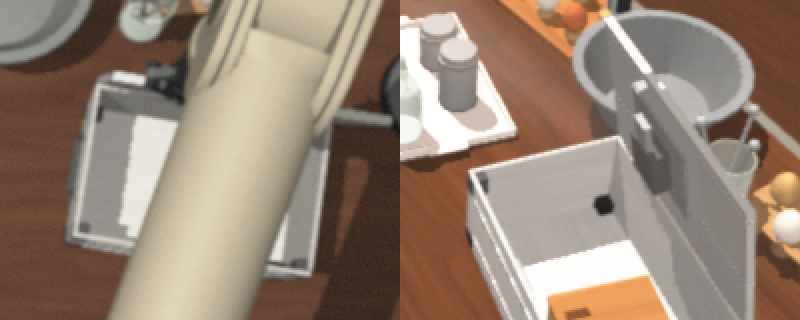

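The lid stands at about 1.35 with the chest open. The orange box is on the right (-y) side and the left (+y) floor is free. I'll push the lid from inside.

jog_arm:
  translation:
    - [0,0,-35]
    - [0,0,-70]
    - [0,0,-100]
    - [0,0,-115]
    - [12,-2,-115]
    - [24,-4,-115]
    - [35,-6,-115]
    - [46,-8,-115]
    - [57,-10,-115]
    - [68,-12,-115]
    - [75,-14,-115]
    - [75,-14,-115]
  turn: [0,0,0,0,0,0,0,0,0,0,0,0]

```text
clock: 18.03
position: [0.6437, -0.1823, 0.2523]
ee_rot: [0.996, -0.087, 0.005, 0.001]
ft_force: [0.3, 0.0, -0.5]
grip_width: -0.002
```

jog_arm:
  translation:
    - [3,0,0]
    - [6,-1,0]
    - [9,-1,0]
    - [9,-1,0]
  turn: [0,0,0,0]

```text
clock: 18.37
position: [0.6528, -0.1836, 0.2521]
ee_rot: [0.996, -0.087, 0.005, 0.001]
ft_force: [-1.8, -0.4, -0.5]
grip_width: 0.002
```

jog_arm:
  translation:
    - [2,0,0]
    - [4,-1,0]
    - [6,-1,0]
  turn: [0,0,0]

```text
clock: 18.62
position: [0.6587, -0.1844, 0.2521]
ee_rot: [0.996, -0.087, 0.004, 0.001]
ft_force: [-3.5, -0.3, -1.2]
grip_width: -0.002
```

```bash
python3 - <<'E'
from h import *
np.set_printoptions(precision=3,suppress=True)
s=manip.camera("side");o=manip.get_obs();print(o["position"],o["ft_force"])
print([(np.round(r["at"],1),round(r["confidence"],2)) for r in manip.pinpoint(s,"lid_edge")][:2])
def edge(th,y=0): x=.105-.21*np.cos(th); return [.522+.9836*x+.1805*y,-.245-.1805*x+.9836*y,.13+.21*np.sin(th)]
for th in(1.5,1.6,1.65,1.7,1.75): print(th,proj(s,edge(th)),"corner",proj(s,edge(th,.16)),proj(s,edge(th,-.16)))
for r in manip.outline_of(s,"lid")[:2]: print(r["confidence"],r["extent"])
E
```

```text
[ 0.659 -0.184  0.252] [-3.009  0.898  0.324]
[(array([468.9, 191. ]), 0.62)]
1.5 [448.104 197.853] corner [415.052 154.491] [488.91  251.387]
1.6 [456.88  195.728] corner [423.126 152.736] [498.516 248.759]
1.65 [461.165 194.947] corner [427.086 152.131] [503.178 247.732]
1.7 [465.362 194.356] corner [430.978 151.709] [507.725 246.9  ]
1.75 [469.458 193.955] corner [434.79 151.47] [512.142 246.263]
0.87 [408.6, 166.2, 513.3, 315.6]
```

jog_arm:
  translation:
    - [2,0,0]
    - [4,-1,0]
    - [4,-1,0]
  turn: [0,0,0]

```text
clock: 19.02
position: [0.6591, -0.1846, 0.252]
ee_rot: [0.996, -0.087, 0.0, -0.0]
ft_force: [-26.0, 7.7, 6.6]
grip_width: -0.003
```

At the stop: 26 N of reaction and no further travel. I'll back off and go towards the tin, turning the jaws along tray x.

jog_arm:
  translation:
    - [-15,3,0]
    - [-45,8,0]
    - [-80,15,10]
    - [-85,30,40]
    - [-85,60,60]
    - [-85,100,60]
    - [-85,140,60]
    - [-85,180,60]
    - [-85,220,60]
    - [-85,250,60]
    - [-85,250,60]
    - [-85,250,60]
  turn: [0,0,0,7,14,21,28,35,42,49,56,63]
  grip: 85

```text
clock: 20.02
position: [0.5746, 0.0688, 0.3123]
ee_rot: [0.893, 0.451, 0.001, -0.0]
ft_force: [-0.2, -1.0, -0.1]
grip_width: 0.997
```

```bash
python3 - <<'E'
from h import *
np.set_printoptions(precision=4,suppress=True)
t=manip.camera("top");s=manip.camera("side");o=manip.get_obs();print(o["position"],o["ee_rot"],o["joint_pos"])
for n,c in(("top",t),("side",s)):
    for l,zo in(("tin",.006),("tall_tin",.006),("jar_a",.006),("brush_box",.004)):
        print(n,l,[(np.round(r["at"],1),round(r["confidence"],2),atz(c,r["at"],zo)[:2]) for r in manip.pinpoint(c,l)][:5])
    print([(np.round(r["at"],1),round(r["confidence"],2)) for r in manip.pinpoint(c,"lid_edge")][:1])
for r in manip.outline_of(t,"tin"):
    e=r["extent"]
    if e[0]>235 and e[1]<180 and e[2]<275:
        m=r["mask"].astype(np.uint8); p=np.argwhere(m)[:,::-1].astype(np.float32); print("top mask",e,cv2.minEnclosingCircle(p))
q=np.array([.584,.271]); 
for z,r in((.006,.031),(.066,.031),(.08,.0275)):
    a=np.linspace(0,6.28,60); P=np.array([proj(t,[q[0]+r*np.cos(v),q[1]+r*np.sin(v),z]) for v in a]); print(z,P.min(0),P.max(0))
save(np.hstack([t["frame"][130:240,200:340].repeat(2,0).repeat(2,1),t["frame"][120:230,370:510].repeat(2,0).repeat(2,1)]),"j.png")
E
```

```text
[0.5747 0.0661 0.3126] [ 0.8943  0.4475  0.0012 -0.    ] [-0.6474  0.1998  0.5465  1.4147 -0.1042  1.5534 -0.751 ]
top tin [(array([179.6, 186. ]), 0.97, array([0.5302, 0.4972])), (array([247.3, 263.9]), 0.95, array([0.2994, 0.2961])), (array([186. , 225.7]), 0.87, array([0.4126, 0.4763])), (array([229. , 195.7]), 0.72, array([0.4994, 0.3508])), (array([256.8, 167.3]), 0.69, array([0.583 , 0.2689]))]
top tall_tin [(array([289., 173.]), 0.84, array([0.5646, 0.1736]))]
top jar_a [(array([231.2, 197.4]), 0.96, array([0.4943, 0.3443])), (array([295.1, 209. ]), 0.77, array([0.4575, 0.1562])), (array([266.7, 199.5]), 0.65, array([0.4867, 0.2396])), (array([445.8, 141.6]), 0.5, array([ 0.6525, -0.2928]))]
top brush_box [(array([447.9, 185.8]), 0.96, array([ 0.5204, -0.2943]))]
[(array([473.2, 107.1]), 0.88)]
side tin [(array([274.4, 145.3]), 0.93, array([0.5357, 0.5094])), (array([249.2, 158.2]), 0.87, array([0.429 , 0.4817])), (array([236.3, 203.8]), 0.85, array([0.3066, 0.2874])), (array([315.5, 180.5]), 0.55, array([0.5735, 0.2719]))]
side tall_tin [(array([327.3, 198.5]), 0.81, array([0.5652, 0.1779]))]
side jar_a [(array([301.4, 217.7]), 0.83, array([0.4556, 0.1393])), (array([290. , 193.4]), 0.64, array([0.4731, 0.2538]))]
side brush_box [(array([403.8, 318.5]), 0.85, array([ 0.5195, -0.2954]))]
[(array([465.6, 191.8]), 0.69)]
top mask [244.4, 152.8, 269.5, 176.3] ((254.20269775390625, 164.20269775390625), 13.318495750427246)
0.006 [245.6561 156.678 ] [266.5509 177.3282]
0.066 [242.2068 152.6019] [263.9926 174.117 ]
0.08 [242.6011 152.822 ] [262.1214 172.0962]
```

View pics/j.png

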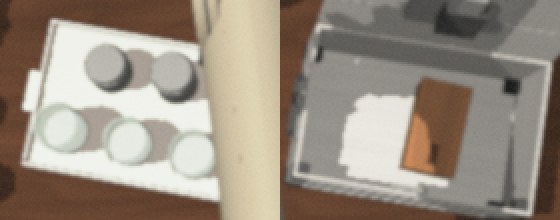

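The lid is still at 1.75 (edge at (473,107) in the top view). The box is at chest (0,-0.05), so the left floor around chest y +0.075 is free. The tin is at about (0.585,0.270), with 34 mm to the tall tin. I'll go above the tin and descend.

jog_arm:
  translation:
    - [3,40,0]
    - [5,80,0]
    - [7,120,0]
    - [10,160,0]
    - [10,195,-30]
    - [10,204,-70]
    - [10,204,-110]
    - [10,204,-150]
    - [10,204,-180]
    - [10,204,-195]
    - [10,204,-195]
  turn: [7,14,21,26,26,26,26,26,26,26,26]

```text
clock: 21.58
position: [0.5817, 0.2684, 0.1125]
ee_rot: [0.772, 0.636, -0.003, -0.001]
ft_force: [-0.9, -0.5, 0.4]
grip_width: 0.996
```

```bash
python3 - <<'E'
from h import *
np.set_printoptions(precision=4,suppress=True)
s=manip.camera("side");t=manip.camera("top");o=manip.get_obs();w=np.array(o["position"]);print(w,o["ee_rot"],o["ft_force"])
w[2]+=.037
print(proj(s,w),proj(t,w))
A=cv2.resize(np.ascontiguousarray(s["frame"][110:220,260:370]),None,fx=3.6,fy=3.6,interpolation=3)
B=cv2.resize(np.ascontiguousarray(t["frame"][110:220,200:310]),None,fx=3.6,fy=3.6,interpolation=3)
for I,c,of in((A,s,(260,110)),(B,t,(200,110))):
    for p in(w,[.585,.27,.08]): cv2.circle(I,tuple(int(v) for v in (proj(c,p)-of)*3.6),3,(255,0,0),-1)
save(np.hstack([A,B]),"k.png")
E
```

```text
[0.5843 0.2694 0.1174] [ 0.772   0.6356  0.0001 -0.0001] [0.4522 0.8172 0.7353]
[319.0463 142.5684] [248.7574 157.2472]
```

View pics/k.png

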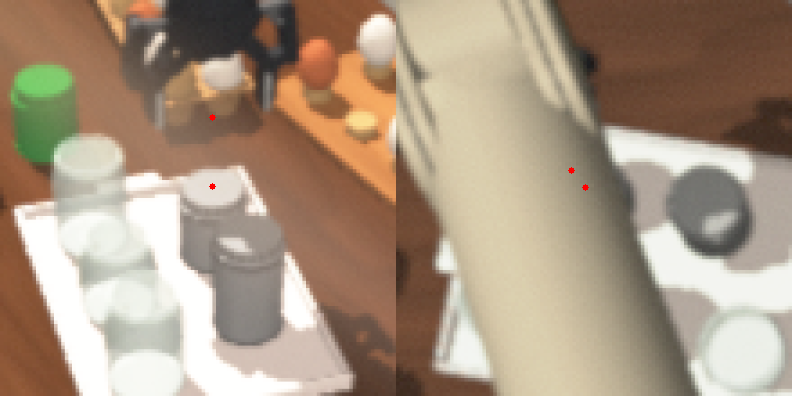

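The side crop shows the fingers (tips at crop x 155 and 268) straddling the tin's axis (cap centre at 212,187), and the +37 mm correction holds here too. Descending.

jog_arm:
  translation:
    - [1,0,-25]
    - [1,0,-50]
    - [1,0,-75]
    - [1,0,-95]
    - [1,0,-110]
    - [1,0,-120]
    - [1,0,-127]
    - [1,0,-127]
    - [1,0,-127]
  turn: [0,0,0,0,0,0,0,0,0]

```text
clock: 22.43
position: [0.586, 0.2698, -0.0084]
ee_rot: [0.772, 0.636, 0.001, 0.0]
ft_force: [0.3, -0.9, 0.3]
grip_width: 0.994
```

jog_arm:
  translation:
    - [0,0,0]
    - [0,0,0]
    - [0,0,0]
    - [0,0,0]
    - [0,0,0]
  turn: [0,0,0,0,0]
  grip: 50
  grip_force: 40

```text
clock: 22.85
position: [0.587, 0.2703, -0.0068]
ee_rot: [0.772, 0.636, 0.002, 0.0]
ft_force: [-1.1, 0.3, 5.3]
grip_width: 0.711
```

Opening 60.7 mm: holding the tin's body. Lifting.

jog_arm:
  translation:
    - [0,0,8]
    - [0,0,25]
    - [0,0,50]
    - [0,0,80]
    - [0,0,115]
    - [0,0,150]
    - [0,0,180]
    - [0,0,200]
    - [0,0,200]
    - [0,0,200]
  turn: [0,0,0,0,0,0,0,0,0,0]

```text
clock: 23.68
position: [0.5874, 0.2704, 0.1945]
ee_rot: [0.772, 0.636, 0.003, 0.0]
ft_force: [-1.0, -0.2, -3.6]
grip_width: 0.712
```

jog_arm:
  translation:
    - [-3,-20,0]
    - [-8,-50,0]
    - [-13,-85,0]
    - [-18,-120,0]
    - [-23,-155,0]
    - [-28,-190,0]
    - [-33,-225,0]
    - [-38,-260,0]
    - [-43,-295,0]
    - [-48,-330,0]
    - [-53,-365,0]
    - [-57,-400,0]
  turn: [0,0,0,0,0,0,0,0,0,0,0,0]

```text
clock: 24.68
position: [0.5287, -0.131, 0.1929]
ee_rot: [0.772, 0.636, 0.002, -0.001]
ft_force: [1.5, 0.5, -3.6]
grip_width: 0.719
```

jog_arm:
  translation:
    - [-3,-25,0]
    - [-4,-38,0]
    - [-4,-42,0]
    - [-4,-42,0]
    - [-4,-42,0]
    - [-4,-42,0]
  turn: [0,0,0,0,0,0]

```text
clock: 25.18
position: [0.5249, -0.1711, 0.1924]
ee_rot: [0.771, 0.637, 0.002, -0.001]
ft_force: [0.3, 0.4, -3.3]
grip_width: 0.717
```

Above the spot (target 0.526,-0.169). Lowering into the chest.

jog_arm:
  translation:
    - [1,1,-20]
    - [1,1,-45]
    - [1,1,-70]
    - [1,1,-95]
    - [1,1,-120]
    - [1,1,-145]
    - [1,1,-165]
    - [1,1,-180]
    - [1,1,-188]
    - [1,1,-192]
    - [1,1,-192]
  turn: [0,0,0,0,0,0,0,0,0,0,0]

```text
clock: 26.1
position: [0.5259, -0.1693, -0.0]
ee_rot: [0.771, 0.637, 0.002, -0.002]
ft_force: [-1.1, 0.0, -2.3]
grip_width: 0.712
```

```bash
python3 - <<'E'
from h import *
np.set_printoptions(precision=4,suppress=True)
t=manip.camera("top");s=manip.camera("side");o=manip.get_obs();print(o["position"],o["ft_force"],o["ee_rot"])
for n,c in(("top",t),("side",s)):
    for l,zo in(("tin",.01),("brush_box",.004)):
        print(n,l,[(np.round(r["at"],1),round(r["confidence"],2),atz(c,r["at"],zo)[:2]) for r in manip.pinpoint(c,l) if r["at"][0]>340][:3])
E
```

```text
[ 0.5266 -0.1699  0.0012] [ 0.6105  0.1452 -2.196 ] [ 0.7711  0.6367  0.0025 -0.0008]
top tin [(array([407.9, 184.7]), 0.61, array([ 0.5244, -0.1758]))]
top brush_box [(array([446. , 186.8]), 0.87, array([ 0.5175, -0.2886]))]
side tin [(array([375. , 277.4]), 0.78, array([ 0.524 , -0.1572])), (array([467.9, 192.8]), 0.18, array([ 0.9672, -0.0097]))]
side brush_box [(array([401. , 314.8]), 0.8, array([ 0.5197, -0.2832]))]
```

jog_arm:
  translation:
    - [0,0,-3]
    - [0,0,-5]
    - [0,0,-7]
    - [0,0,-8]
    - [0,0,-8]
  turn: [0,0,0,0,0]

```text
clock: 26.82
position: [0.5262, -0.1701, -0.0072]
ee_rot: [0.771, 0.636, 0.002, -0.001]
ft_force: [-0.1, -0.2, -2.5]
grip_width: 0.714
```

jog_arm:
  translation:
    - [0,0,-1]
    - [0,0,-2]
    - [0,0,-2]
  turn: [0,0,0]

```text
clock: 27.07
position: [0.5263, -0.17, -0.0088]
ee_rot: [0.771, 0.636, 0.003, -0.001]
ft_force: [-2.2, 1.0, 3.2]
grip_width: 0.719
```

The force changed from -2.5 to +3.2, so the tin is on the floor. Press 1 mm, hold, then open and leave straight up.

jog_arm:
  translation:
    - [0,0,-1]
    - [0,0,-1]
    - [0,0,-1]
  turn: [0,0,0]

```text
clock: 27.32
position: [0.5263, -0.17, -0.0088]
ee_rot: [0.771, 0.636, 0.003, -0.002]
ft_force: [-5.9, 2.3, 11.1]
grip_width: 0.715
```

jog_arm:
  translation:
    - [0,0,0]
    - [0,0,0]
    - [0,0,0]
    - [0,0,0]
    - [0,0,0]
  turn: [0,0,0,0,0]
  grip: 85

```text
clock: 27.73
position: [0.5263, -0.17, -0.0089]
ee_rot: [0.771, 0.636, 0.003, -0.001]
ft_force: [0.1, -1.1, 0.2]
grip_width: 0.99
```

jog_arm:
  translation:
    - [0,0,10]
    - [0,0,30]
    - [0,0,60]
    - [0,0,95]
    - [0,0,130]
    - [0,0,170]
    - [0,0,210]
    - [0,0,250]
    - [-10,40,260]
    - [-30,80,260]
    - [-50,120,260]
    - [-50,160,260]
  turn: [0,0,0,0,0,0,0,0,0,0,0,0]

```text
clock: 28.73
position: [0.4745, -0.0146, 0.2525]
ee_rot: [0.772, 0.635, 0.004, -0.001]
ft_force: [1.8, -0.4, 1.0]
grip_width: 0.993
```

jog_arm:
  translation:
    - [0,40,0]
    - [0,80,0]
    - [0,115,0]
    - [0,115,0]
    - [0,115,0]
  turn: [0,0,0,0,0]

```text
clock: 29.15
position: [0.4742, 0.1019, 0.2529]
ee_rot: [0.771, 0.637, 0.004, -0.001]
ft_force: [0.3, -0.7, -0.2]
grip_width: 0.996
```

```bash
python3 - <<'E'
from h import *
np.set_printoptions(precision=4,suppress=True)
t=manip.camera("top");s=manip.camera("side");o=manip.get_obs();print(o["clock"],o["position"],o["ft_force"])
for n,c in(("top",t),("side",s)):
    for l,zo in(("tin",.004),("brush_box",.004),("lid_edge",.337),("paddle_grip",.25)):
        print(n,l,[(np.round(r["at"],1),round(r["confidence"],2),atz(c,r["at"],zo)[:2]) for r in manip.pinpoint(c,l) if r["at"][0]>340][:2])
save(np.hstack([t["frame"][90:240,360:520],s["frame"][150:300,320:480]]).repeat(2,0).repeat(2,1),"l.png")
E
```

```text
29.25 [0.4747 0.0992 0.253 ] [ 0.3044 -0.933  -0.6259]
top tin [(array([404.6, 187.8]), 0.93, array([ 0.5162, -0.1668]))]
top brush_box [(array([448.5, 188. ]), 0.55, array([ 0.5138, -0.2958]))]
top lid_edge [(array([474.5, 108.7]), 0.73, array([ 0.6543, -0.279 ]))]
top paddle_grip []
side tin [(array([375.3, 283.3]), 0.9, array([ 0.517 , -0.1703]))]
side brush_box [(array([403.6, 315.3]), 0.72, array([ 0.5245, -0.2875]))]
side lid_edge [(array([467.4, 191.9]), 0.61, array([ 0.6623, -0.2637]))]
side paddle_grip []
```

The numbers check out: the tin is at about (0.517,-0.169), which is chest (-0.02,+0.074). The lid edge matches 1.75, the box has not moved, and the arm is clear. Handing in.

```bash
python3 -c "
from workcell import manip
print(manip.hand_in())"
```

```text
the job is handed in; nothing more can be done
None
```

The short tin is standing on the free left part of the chest floor, with the lid back on its stop, and I handed the job in at about 29 s. No verdict came back.

**What I did:**
- **Paddle and lid:** I gripped the paddle bar end to end and lifted it by about 0.7 rad with the lid shut. I then swung the lid to about 1.35 rad and let go. Finally I pushed the lid from inside until it met its stop, with 26 N of reaction and no further travel.
- **Tin:** I picked the short tin from the tray and lowered it until the force showed contact, 11 N while still gripped. Then I opened the fingers and left straight up.

**Last checks (camera estimates):**
- The tin is at about chest (-0.02, +0.074) m in both cameras.
- The lid edge is within 4 pixels of where a lid at 1.75 rad should show.
- The brush box is within about 1 cm of its first measured place, which is the detector's own scatter.
- The arm is well clear and reads only noise forces.

**What disagreed or was not confirmed:**
- **Height error:** the true fingertip height was 37 mm above the reported one. My first grip on the bar closed above it without contact. I measured the error by touching the lid with the fingers, which gave a brief 50 N press at the wrist, and corrected for it from there.
- **Final picture:** the last one could not be viewed because I had used up the 12 views. The tin's upright stance rests on the detector positions and the forces at set-down.
- **Paddle:** I did not see it back in its pan at the end. No camera detected it after release, so I am relying on its spring.
- **Jars and tall tin:** I did not re-measure these after taking the tin.

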